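# Load a label roll on the bent roll stand

### The job

Take the orange label roll out of the blue tray, thread it over the upturned end of the steel roll stand and slide it gently along the bent tube, round the corner, until it sits fully home against the stop disc. Do not force the roll on the tube, leave it hanging there, and leave the other rolls and the things on the bench where they are.

Things in the scene. Friction and masses are not known exactly. Their poses are not given: they have to be found in the camera images.
- roll_orange: The roll to load: wound label roll, orange outer layer, brown card core, 89 mm outer diameter, 25 mm wide, 25 mm through bore, about 0.13 kg (varies). Origin at its centre, y axis along the bore; its top is 44.5 mm above the origin. Stands on edge in one of the tray's slots; pinch it across its width at the top. Over 25 N between roll and stand makes its wound layers slip: never allowed.
- roll_green: Another label roll, same shape, green outer layer, on edge in another slot. Leave it (it may shift at most 20 mm).
- roll_yellow: Another label roll, same shape, yellow outer layer, on edge in another slot. Leave it (it may shift at most 20 mm).
- tray: Blue roll tray fixed to the bench, 112 x 190 mm in its x and y, floor 6 mm thick, walls up to 40 mm above the bench. Three slots 30 mm wide, 62 mm apart along its y, hold rolls on edge with the bore along the tray's y. Origin at the centre of its underside.
- stand: Roll stand: one bent, polished steel tube, 18 mm diameter, rising from a dark foot plate at its rear end. Origin on the bench, straight below point bend_centre; z up, y along the front run towards the corner. Its tube is told by the points below, from the free end to the stop. Bore and tube have 3.5 mm clearance all round on the straights, about 2 mm in the bends.
- rail_tip (a point): Free end of the tube's centreline, at (-60, -134.6, 148) mm in the stand's frame (the rounded end reaches 9 mm further). From here the tube falls towards the stand's +y at 30 degrees below level, straight for 40 mm, then a bend of 60 mm radius in the vertical plane brings it level at (-60, -70, 120).
- front_run (a point): Middle of the level front run, on the tube's centreline at (-60, -35, 120) mm in the stand's frame; the run goes along y from (-60, -70, 120) to (-60, 0, 120). Axes as the stand's.
- bend_centre (a point): Centre of curvature of the level corner, at (0, 0, 120) mm in the stand's frame, axes as the stand's. After the front run the centreline turns about this point at 60 mm radius, clockwise seen from above, from the stand's +y towards its +x. The turn is between 55 and 85 degrees, different on every stand and not measured: feel or see it.
- corner_start (a point): End of the front run, on the centreline at (-60, 0, 120) mm in the stand's frame. Beyond the corner the rear run is level and straight, 125 mm from the corner's end to the near face of the stop, a dark disc 30 mm across and 8 mm thick; 45 mm on, the tube bends down to the foot. A roll home at the stop has its centre 127.5 mm from bend_centre, seen from above.
- glasses: Sports glasses with an orange lens, 135 mm wide, 45 mm high, on the bench. Leave them (30 mm at most).
- calculator: Grey desk calculator 190 x 110 x 18 mm. Leave it where it is (30 mm at most).
- lens_spray: White spray bottle with blue label, 38 mm diameter, 130 mm high. Leave it where it is (30 mm at most).
- driver: Small red screwdriver, 150 mm long. Leave it where it is (30 mm at most).
- product_box: Black carton 100 x 190 x 75 mm. Leave it where it is (30 mm at most).

How it is judged:
By the outcome, as a careful person would: the job done as asked, in the order asked, and still so for the second after the job is handed in, with the robot touching nothing.
It also fails if it takes over 64 s, if anything falls off the work surface, if the arm or the gripper's body presses on something with over 40 N, if the wrist force passes 120 N, or if a joint passes its speed limit or range.

### The arm

A 6-joint arm with a two-finger parallel gripper is mounted at the origin on the work surface. World frame = base frame: x ahead of the robot, y to its left, z up, the work surface at z = 0. Lengths are in mm, angles in rad, forces in N, time in s.
With the tool pointing down it reaches from about 375 to 975 mm from the base axis. Payload 3.8 kg.
Tool frame: the origin (TCP) lies at the very end of the fingers, on their centre line; the grasp point (between the pads) lies 19 mm behind it (env.grip_depth is the distance from the TCP to the grasp point, in mm); z points along the fingers, y is the line along which they close (so a half turn about z gives the same grasp; the last joint's range is limited). The gripper opens to 88 mm and grips with 3 to 60 N. Pads are 18 mm wide; open, the fingers measure 123 mm over their backs; the gripper's body (75 mm by 187 mm) begins 45 mm behind the grasp point.
Start: joints at [-1.282, 0.264, 1.604, -0, 1.274, -0.037], TCP at [216.04, -639.488, 238.706] pointing down, gripper open.
Joint ranges: [-2.63, 2.63], [-0.94, 2.18], [0.31, 2.57], [-1.31, 4.45], [0, 2.66], [-2.55, 2.55]. Speed limits (rad/s): [2.57, 2.57, 3.14, 3.14, 3.14, 3.14].

### API

Orientations are given as a unit quaternion [w, x, y, z].
In Python, from plant import env gives the robot as it stands.
- The arm moves only by the tool step_arm, never from a script. Its arguments are lists of equal length, an entry for each row: "xyz": the shift along the tool's x, y, z in m, a list of three; "rot": the turn, a rotation vector about the tool's x, y, z in degrees, a list of three; "grip": the opening in per cent of the stroke, from 0 (shut) to 100 (fully open). In form: {"xyz": [[x, y, z], ...], "rot": [[wx, wy, wz], ...], "grip": [grip, ...]}. A call has 1 to 20 rows; each row is the pose to reach, as a shift and turn from the pose commanded when the call began, along the tool's axes at that moment; what a row does not reach only later rows make up. A row lasts 1/8 s, in which the tool goes at most 62.5 mm and 10.7 degrees, less where a joint would pass 70% of its speed; a pose out of reach is approached as far as the arm can. A call with a gripper value outside its range is refused whole. The fingers move at their own pace and stop on an object; "force" is the grip in N (left out, the last holds). Time passes only in rows, so rows that repeat a pose let the fingers close. It gives the time, the measured TCP pose, the force, the opening and the grip force at its end, in the units of the state.
- env.observe(): the state, without advancing time (a new reading comes with each control period).
- env.grab_frame(name): name is "scene" or "top" or "wrist"; returns the picture (480x640x3 uint8, red, green, blue); there is no depth.
- env.calibration(name): a dict with "fovy" (degrees; the focal length in pixels is half the picture's height over the tangent of half this angle, whatever the lens; pixels are square), "cx", "cy" (the principal point, pixels), "k1" (the pictures are not rectified: a ray, as slopes to the right and down, at radius r is drawn at 1 + k1 r^2 times it, then the intrinsics apply), "pose" (4x4, takes a point from camera to world coordinates); the wrist camera has in their place "mount" (4x4, takes a point from camera to tool coordinates, whose origin is the TCP and whose axes are the flange's). Camera axes: x right, y down, z forward; pixel columns grow to the right and rows downward; lengths in mm; the calibration is good to about 2 mm. A picture is of the moment at which its call begins: read the wrist's pose just before it. calibration takes no time and is no camera call.
- env.close_job(): hands the job in; it is judged then, once.
Trained networks look in the newest picture that a camera, given by its name, has taken for a name from the list of things; names that differ only in an ending like _2 or _b are one class to them, and where a whole thing is asked for, a point or a joint stands for the part that bears it (a point fixed in the world has none). Each returns a list of dicts, best first, with "conf" (0 to 1); they miss things now and then, are a little off and sometimes report something else, mostly with a low value. They report only what shows in the picture. A call takes as long as a camera call.
- env.recognise(camera, thing): "pixel" ([column, row] in pixels, amid what is visible of it).
- env.mark_of(camera, thing): "pixel" ([column, row] in pixels: a listed point, or the origin of a listed thing).
The state is a dict: "time_s": time; "joint_positions": joint angles; "dq": joint speeds; "joint_torque": joint torques, N m; "tcp_pos": TCP position; "tcp_rot": TCP orientation; "wrist_force": force on the tool from outside, world axes, zero at the start; "wrist_torque": the same for the moment, N m; "gripper_width": finger opening in mm; "grasp_force": force on a finger pad.
Only numpy, scipy, OpenCV 4.12 (cv2) and the standard library are available. Lean on these libraries where they do the work, as an engineer would, in place of code of your own. Each camera call takes 0.05 s, during which the arm holds its last target. There are 200 camera calls.

## Working session

There is one attempt and no reset: what is moved stays moved. The work goes in short steps, Python scripts to look and compute and a tool call to move; the robot and the scene stay as the last step left them, time stands still between calls to the robot, and variables do not carry over. Pictures are saved under pics/ and viewed, at most 10 in all, crops included, and the job is handed in when it is done.

Besides the shell and the picture viewer there is one more tool, called after ">>>" as name(argument=value, ...) on one line, values as JSON. step_arm: Moves the arm, as the interface text tells. Its arguments: {"type":"object","properties":{"xyz":{"type":"array","items":{"type":"array","items":{"type":"number"}}},"rot":{"type":"array","items":{"type":"array","items":{"type":"number"}}},"grip":{"type":"array","items":{"type":"number"}},"force":{"type":"number"}},"required":["xyz","rot","grip"]}

```bash
ls; mkdir -p pics
python3 - <<'E'
from plant import env
import cv2,numpy as np
for c in ["scene","top"]:
    im=env.grab_frame(c); cv2.imwrite(f"pics/{c}0.png",im[:,:,::-1])
    k=env.calibration(c); print(c,k["fovy"],k["cx"],k["cy"],k["k1"],np.round(k["pose"],3).tolist())
    for t in ["roll_orange","roll_green","roll_yellow","tray","stand","rail_tip","front_run","bend_centre","corner_start"]:
        print(t,[(np.round(d["pixel"],1).tolist(),round(d["conf"],2)) for d in env.mark_of(c,t)[:2]])
k=env.calibration("wrist");print(k)
E
```

```text
pics
scene 49.04371052887601 318.54341651631955 237.54014665973733 -0.019592484767642897 [[-0.026, 0.805, -0.593, 1252.785], [1.0, 0.02, -0.017, 87.264], [-0.002, -0.593, -0.805, 1035.866], [0.0, 0.0, 0.0, 1.0]]
roll_orange [([155.6, 236.8], 0.96)]
roll_green [([185.1, 233.9], 0.56), ([337.1, 203.0], 0.47)]
roll_yellow [([209.8, 228.6], 0.69)]
tray [([190.5, 242.8], 0.95)]
stand []
rail_tip [([282.9, 204.7], 0.91)]
front_run [([324.6, 204.5], 0.81), ([408.8, 228.4], 0.34)]
bend_centre [([211.6, 230.0], 0.49)]
corner_start [([337.6, 203.5], 0.56)]
top 49.53068616721432 328.5814698872497 244.66263870191415 0.0037394187692729778 [[-0.026, -0.995, 0.1, 437.721], [-1.0, 0.026, -0.003, 54.012], [0.0, -0.1, -0.995, 1306.203], [0.0, 0.0, 0.0, 1.0]]
roll_orange [([476.4, 253.1], 0.75), ([303.3, 278.5], 0.56)]
roll_green [([450.1, 261.6], 0.83)]
roll_yellow [([430.3, 266.1], 0.58), ([233.6, 291.3], 0.51)]
tray [([450.0, 261.3], 0.71)]
stand []
rail_tip [([359.5, 258.1], 0.8)]
front_run [([315.6, 273.2], 0.56)]
bend_centre []
corner_start [([302.1, 280.0], 0.77), ([156.6, 241.0], 0.3)]
{'fovy': 68.47607950606442, 'cx': 322.5348838010989, 'cy': 236.76548067815898, 'k1': -0.007639003392274722, 'mount': array([[ 3.19558309e-04, -9.46974837e-01, -3.21307571e-01,
         8.39829697e+01],
       [ 9.99999514e-01,  3.03701532e-06,  9.85604465e-04,
        -4.25941396e-01],
       [-9.32366812e-04, -3.21307730e-01,  9.46974378e-01,
        -1.44309595e+02],
       [ 0.00000000e+00,  0.00000000e+00,  0.00000000e+00,
         1.00000000e+00]])}
```

View pics/scene0.png

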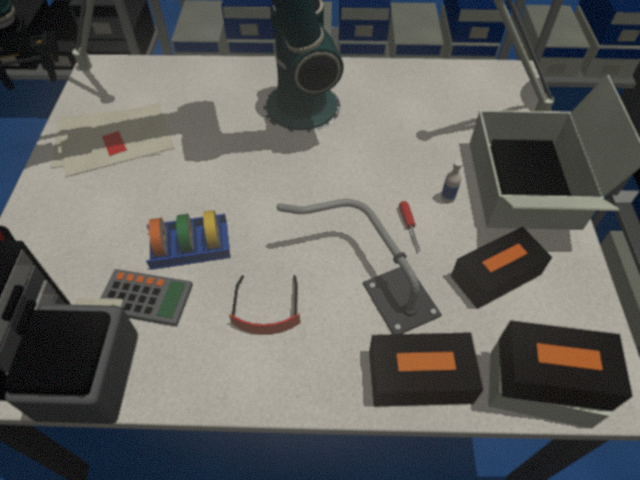

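View pics/top0.png

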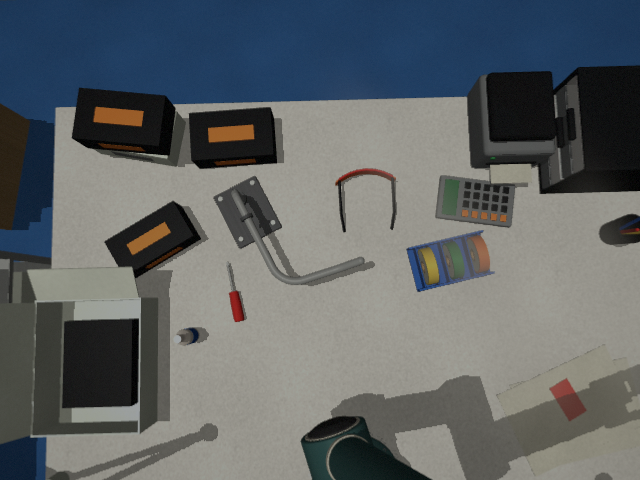

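```bash
cat > h.py <<'E'
from plant import env
import numpy as np
from scipy.spatial.transform import Rotation as R
def K(c):
    k=env.calibration(c); f=240/np.tan(np.radians(k["fovy"])/2); return k,f
def pose(c):
    k,_=K(c)
    if c!="wrist": return np.array(k["pose"])
    o=env.observe(); T=np.eye(4); q=o["tcp_rot"]; T[:3,:3]=R.from_quat([q[1],q[2],q[3],q[0]]).as_matrix(); T[:3,3]=o["tcp_pos"]
    return T@np.array(k["mount"])
def ray(c,px,P=None):
    k,f=K(c); P=pose(c) if P is None else P
    d=(np.array(px)-[k["cx"],k["cy"]])/f; s=d.copy()
    for _ in range(10): s=d/(1+k["k1"]*(s@s))
    v=P[:3,:3]@np.array([s[0],s[1],1]); return P[:3,3],v/np.linalg.norm(v)
def atz(c,px,z,P=None):
    o,v=ray(c,px,P); return o+v*(z-o[2])/v[2]
def tri(rays):
    A=sum(np.eye(3)-np.outer(v,v) for o,v in rays); b=sum((np.eye(3)-np.outer(v,v))@o for o,v in rays)
    return np.linalg.solve(A,b)
def proj(c,X,P=None):
    k,f=K(c); P=pose(c) if P is None else P
    q=(np.atleast_2d(X)-P[:3,3])@P[:3,:3]; s=q[:,:2]/q[:,2:]; s=s*(1+k["k1"]*(s**2).sum(1,keepdims=True))
    return s*f+[k["cx"],k["cy"]]
E
python3 - <<'E'
from h import *
np.set_printoptions(precision=1,suppress=True)
M={"orange":((155.6,236.8),(476.4,253.1)),"green":((185.1,233.9),(450.1,261.6)),"yellow":((209.8,228.6),(430.3,266.1)),"tray":((190.5,242.8),(450,261.3)),"tip":((282.9,204.7),(359.5,258.1)),"front":((324.6,204.5),(315.6,273.2)),"corner":((337.6,203.5),(302.1,280))}
for n,(a,b) in M.items(): print(n,tri([ray("scene",a),ray("top",b)]))
for n,z in (("orange",51),("green",51),("yellow",51),("tray",0),("tip",148),("front",120),("corner",120)): print(n,atz("scene",M[n][0],z),atz("top",M[n][1],z))
E
```

```text
orange [ 534.9 -310.1   51.3]
green [ 516.5 -247.2   40.2]
yellow [ 505.8 -192.7   49. ]
tray [ 518.4 -247.7    7.6]
tip [521.4 -13.8 160.6]
front [492.4  80.5 129.4]
corner [478.2 110.9 117.1]
orange [ 534.4 -314.1   51. ] [ 534.3 -306.4   51. ]
green [ 524.3 -246.5   51. ] [ 515.4 -241.8   51. ]
yellow [ 507.3 -190.9   51. ] [ 505.8 -193.5   51. ]
tray [ 513.2 -245.9    0. ] [ 519.3 -253.6    0. ]
tip [510.9 -12.4 148. ] [522.5 -17.3 148. ]
front [484.6  78.9 120. ] [492.7  82.2 120. ]
corner [480.9 108.4 120. ] [478.1 113.2 120. ]
```

The images show the rolls in the tray (orange at about scene (156,237)) and the stand, with its tip near scene (280,207) and top (365,263). The tube corner is near top (300,280) and the stop near scene (398,257). Next I'll set up a move planner.

```bash
cat >> h.py <<'E'
def Tnow():
    o=env.observe(); T=np.eye(4); q=o["tcp_rot"]; T[:3,:3]=R.from_quat([q[1],q[2],q[3],q[0]]).as_matrix(); T[:3,3]=o["tcp_pos"]; return T
def Tgt(p,yaw,pitch=0):
    # tool y along horizontal dir yaw(deg from world +y), tilted down by pitch deg; z mostly down
    T=np.eye(4); a=np.radians(yaw); b=np.radians(pitch)
    h=np.array([-np.sin(a),np.cos(a),0]); u=np.array([0,0,1.])
    y=h*np.cos(b)-u*np.sin(b); z=-(u*np.cos(b)+h*np.sin(b))
    T[:3,:3]=np.c_[np.cross(y,z),y,z]; T[:3,3]=p; return T
def rel(A,B):
    D=np.linalg.inv(A)@B; return np.round(D[:3,3]/1000,4).tolist(), np.round(np.degrees(R.from_matrix(D[:3,:3]).as_rotvec()),1).tolist()
E
python3 - <<'E'
from h import *
T=Tnow(); print(np.round(T,3))
for y in (0,16,196,180): print(y,rel(T,Tgt([400,60,290],y)))
E
```

```text
[[ 9.47000e-01  3.20000e-01  0.00000e+00  2.16051e+02]
 [ 3.20000e-01 -9.47000e-01 -0.00000e+00 -6.39500e+02]
 [ 0.00000e+00  0.00000e+00 -1.00000e+00  2.38730e+02]
 [ 0.00000e+00  0.00000e+00  0.00000e+00  1.00000e+00]]
0 ([0.3982, -0.6038, -0.0513], [0.0, 0.0, -161.3])
16 ([0.3982, -0.6038, -0.0513], [0.0, 0.0, -177.3])
196 ([0.3982, -0.6038, -0.0513], [0.0, -0.0, 2.7])
180 ([0.3982, -0.6038, -0.0513], [0.0, -0.0, 18.7])
```

Run:
```python
from h import *
T=Tnow(); print(rel(T,Tgt([600,90,330],16)),rel(T,Tgt([400,-270,285],100)))
```

```text
([0.5973, -0.5682, -0.0913], [0.0, 0.0, -177.3]) ([0.2925, -0.2912, -0.0463], [0.0, -0.0, 98.7])
```

>>> step_arm(xyz=[[0.3,-0.285,-0.05],[0.3,-0.285,-0.05],[0.3,-0.285,-0.05],[0.3,-0.285,-0.05],[0.3,-0.285,-0.05],[0.3,-0.285,-0.05],[0.3,-0.285,-0.05],[0.3,-0.285,-0.05],[0.6,-0.57,-0.09],[0.6,-0.57,-0.09],[0.6,-0.57,-0.09],[0.6,-0.57,-0.09],[0.6,-0.57,-0.09],[0.6,-0.57,-0.09],[0.6,-0.57,-0.09],[0.6,-0.57,-0.09],[0.6,-0.57,-0.09],[0.6,-0.57,-0.09]], rot=[[0,0,-88],[0,0,-88],[0,0,-88],[0,0,-88],[0,0,-88],[0,0,-88],[0,0,-88],[0,0,-88],[0,0,-177],[0,0,-177],[0,0,-177],[0,0,-177],[0,0,-177],[0,0,-177],[0,0,-177],[0,0,-177],[0,0,-177],[0,0,-177]], grip=[100,100,100,100,100,100,100,100,100,100,100,100,100,100,100,100,100,100])

```text
time_s: 3.25
tcp_pos: [602.0, 92.8, 328.7]
tcp_rot: [-0.0, -0.136, 0.991, 0.0]
wrist_force: [-0.9, 0.2, 0.7]
gripper_width: 88.0
grasp_force: 0.0
```

Run:
```python
from h import *
import cv2
np.set_printoptions(precision=1,suppress=True)
o=env.observe(); print(o["time_s"],o["tcp_pos"],np.round(o["joint_positions"],2),np.round(Tnow()[:3,:3],3).tolist())
P=pose("wrist"); np.save("P1.npy",P)
im=env.grab_frame("wrist"); cv2.imwrite("pics/w1.png",im[:,:,::-1])
for t,z in (("rail_tip",148),("front_run",120),("bend_centre",120),("corner_start",120),("stand",0)):
    for d in env.mark_of("wrist",t)[:2]: print(t,d["pixel"],d["conf"],atz("wrist",d["pixel"],z,P))
```

```text
3.25 [602.   92.8 328.7] [ 0.1  0.1  1.6  0.   1.4 -1.7] [[-0.963, -0.269, -0.0], [-0.269, 0.963, -0.0], [0.0, 0.0, -1.0]]
rail_tip [225.0, 81.6] 0.74 [516. -17. 148.]
front_run [339.0, 83.6] 0.79 [489.   77.1 120. ]
corner_start [375.1, 84.2] 0.8 [480.5 109.3 120. ]
stand [337.5, 85.3] 0.38 [480.6  78.1   0. ]
```

View pics/w1.png

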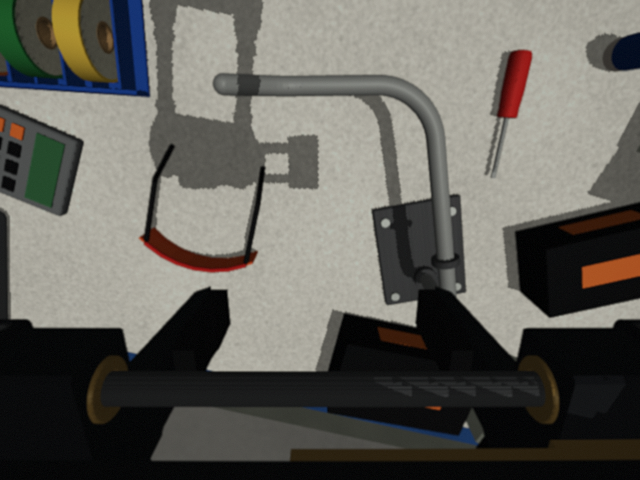

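```bash
cat > fit.py <<'E'
from h import *
import cv2
from scipy.optimize import minimize
from scipy.ndimage import map_coordinates
def rail(turn):
    # stations (s from tip), points & tangents in stand frame
    pts=[];tan=[]
    a=np.radians(30); d0=np.array([0,np.cos(a),-np.sin(a)]); tip=np.array([-60,-134.6,148])
    for s in np.arange(0,40,2.): pts.append(tip+d0*s);tan.append(d0)
    for t in np.arange(a,0,-.033): pts.append([-60,-70-60*np.sin(t),180-60*np.cos(t)]);tan.append([0,np.cos(t),-np.sin(t)])
    for s in np.arange(-70,0,2.): pts.append([-60,s,120]);tan.append([0,1,0])
    for t in np.arange(0,np.radians(turn),.033): pts.append([-60*np.cos(t),60*np.sin(t),120]);tan.append([np.sin(t),np.cos(t),0])
    t=np.radians(turn); e=np.array([-60*np.cos(t),60*np.sin(t),120]); d=np.array([np.sin(t),np.cos(t),0])
    for s in np.arange(0,125,2.): pts.append(e+d*s);tan.append(d)
    return np.array(pts),np.array(tan),e+d*125,d
def world(p,A):
    c,s=np.cos(np.radians(p[2])),np.sin(np.radians(p[2])); return np.asarray(A)@np.array([[c,-s,0],[s,c,0],[0,0,1]]).T
def cost(p,views):
    pts,tan,end,d=rail(p[3]); W=world(p,pts)+[p[0],p[1],0]; D=world(p,tan); E=0
    for c,im,P in views:
        v=W-P[:3,3]; n=np.cross(v,D); n/=np.linalg.norm(n,axis=1,keepdims=True)
        f=lambda X: map_coordinates(im,proj(c,X,P)[:,::-1].T,order=1,mode="nearest")
        for sg in (1,-1):
            E+=np.clip(f(W+sg*7*n)-f(W+sg*11*n),-40,20).mean()
        # end cap
        E+=.08*sum(np.clip(f(W[:1]-7*D[:1]+k*n[:1])-f(W[:1]-11*D[:1]+k*n[:1]),-40,20)[0] for k in (-3,0,3))
    return E
def fit(views,x0):
    best=None
    for dt in (-10,0,10):
        r=minimize(cost,[x0[0],x0[1],x0[2],x0[3]+dt],args=(views,),method="Nelder-Mead",options=dict(initial_simplex=np.array([x0+np.array([0,0,0,dt])]+[x0+np.array([0,0,0,dt])+8*np.eye(4)[i] for i in range(4)]),maxiter=400))
        if best is None or r.fun<best.fun: best=r
    return best
def load(c,f,P): 
    g=cv2.imread(f,0).astype(float); return (c,cv2.GaussianBlur(g,(0,0),1.0),P)
E
python3 - <<'E'
from fit import *
np.set_printoptions(precision=2,suppress=True)
V={"w":load("wrist","pics/w1.png",np.load("P1.npy")),"t":load("top","pics/top0.png",pose("top")),"s":load("scene","pics/scene0.png",pose("scene"))}
c=np.array([480.,110,0]); x0=np.array([480+60*.963,110+60*.27,15.7,72])
for k in ("w","t","s","wts"):
    r=fit([V[q] for q in k],x0); print(k,r.x,r.fun, world(r.x,[-60,-134.6,148])+[r.x[0],r.x[1],0])
    if k=="w":
        im=cv2.imread("pics/w1.png"); p,t,e,d=rail(r.x[3]); e=world(r.x,np.vstack([p[::4],e]))+[r.x[0],r.x[1],0]
        for q in proj("wrist",e,np.load("P1.npy")): cv2.circle(im,tuple(np.round(q).astype(int)),1,(0,0,255),-1)
        cv2.imwrite("pics/w1o.png",cv2.resize(im[50:290,180:500],None,fx=2,fy=2))
E
```

```text
Traceback (most recent call last):
  File "fit.py", line 31, in fit
    r=minimize(cost,[x0[0],x0[1],x0[2],x0[3]+dt],args=(views,),method="Nelder-Mead",options=dict(initial_simplex=np.array([x0+np.array([0,0,0,dt])]+[x0+np.array([0,0,0,dt])+8*np.eye(4)[i] for i in range(4)]),maxiter=400))
  File "fit.py", line 26, in cost
    E+=.08*sum(np.clip(f(W[:1]-7*D[:1]+k*n[:1])-f(W[:1]-11*D[:1]+k*n[:1]),-40,20)[0] for k in (-3,0,3))
           ~~~^^^^^^^^^^^^^^^^^^^^^^^^^^^^^^^^^^^^^^^^^^^^^^^^^^^^^^^^^^^^^^^^^^^^^^^^^^^^^^^^^^^^^^^^^
  File "fit.py", line 26, in <genexpr>
    E+=.08*sum(np.clip(f(W[:1]-7*D[:1]+k*n[:1])-f(W[:1]-11*D[:1]+k*n[:1]),-40,20)[0] for k in (-3,0,3))
                       ~^^^^^^^^^^^^^^^^^^^^^^^
  File "fit.py", line 22, in <lambda>
    f=lambda X: map_coordinates(im,proj(c,X,P)[:,::-1].T,order=1,mode="nearest")
                                   ~~~~^^^^^^^
  File "h.py", line 22, in proj
    k,f=K(c); P=pose(c) if P is None else P
        ~^^^
  File "h.py", line 5, in K
    k=env.calibration(c); f=240/np.tan(np.radians(k["fovy"])/2); return k,f
ValueError: time passes only in moves, steps and waits
```

Too many calibration calls, so I'll cache the calibration.

```bash
sed -i 's/^def K(c):/import functools\n@functools.lru_cache\ndef K(c):/' h.py
cat > runfit.py <<'E'
from fit import *
np.set_printoptions(precision=2,suppress=True)
V={"w":load("wrist","pics/w1.png",np.load("P1.npy")),"t":load("top","pics/top0.png",pose("top")),"s":load("scene","pics/scene0.png",pose("scene"))}
x0=np.array([480+60*.963,110+60*.27,15.7,72])
for k in ("w","t","s","wts"):
    r=fit([V[q] for q in k],x0); print(k,r.x,r.fun, world(r.x,[-60,-134.6,148])+[r.x[0],r.x[1],0])
    if k=="w":
        im=cv2.imread("pics/w1.png"); p,t,e,d=rail(r.x[3]); e=world(r.x,np.vstack([p[::4],e]))+[r.x[0],r.x[1],0]
        for q in proj("wrist",e,np.load("P1.npy")): cv2.circle(im,tuple(np.round(q).astype(int)),1,(0,0,255),-1)
        cv2.imwrite("pics/w1o.png",cv2.resize(im[50:290,180:500],None,fx=2,fy=2))
E
python3 runfit.py
```

```text
w [538.78 126.91  16.1   80.46] -71.63365347872428 [518.46 -19.05 148.  ]
t [536.43 127.24  16.73  81.3 ] -38.20937537612489 [517.72 -18.93 148.  ]
s [536.62 127.33  16.73  80.3 ] -66.12438044785844 [517.9  -18.84 148.  ]
wts [536.8 127.4  16.7  81.3] -172.59442953648326 [518.02 -18.77 148.  ]
```

View pics/w1o.png

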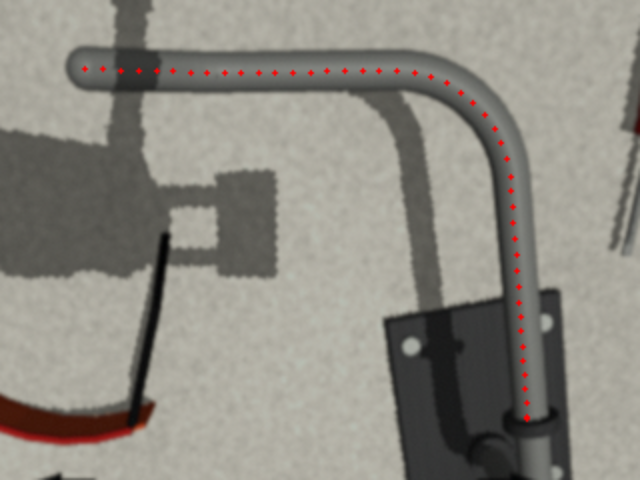

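The overlay follows the tube exactly and ends at the disc face. All three views agree, with a turn of about 81°. Next, over the tray.

Run:
```python
from h import *
print(rel(Tnow(),Tgt([535,-310,240],14)))
```

```text
([0.1728, -0.3695, 0.0888], [0.0, 0.0, 1.6])
```

>>> step_arm(xyz=[[0.173,-0.37,0.089],[0.173,-0.37,0.089],[0.173,-0.37,0.089],[0.173,-0.37,0.089],[0.173,-0.37,0.089],[0.173,-0.37,0.089],[0.173,-0.37,0.089],[0.173,-0.37,0.089],[0.173,-0.37,0.089],[0.173,-0.37,0.089],[0.173,-0.37,0.089]], rot=[[0,0,1.6],[0,0,1.6],[0,0,1.6],[0,0,1.6],[0,0,1.6],[0,0,1.6],[0,0,1.6],[0,0,1.6],[0,0,1.6],[0,0,1.6],[0,0,1.6]], grip=[50,50,50,50,50,50,50,50,50,50,50])

```text
time_s: 4.92
tcp_pos: [536.0, -309.3, 240.3]
tcp_rot: [0.0, -0.123, 0.992, -0.0]
wrist_force: [0.0, -0.0, -0.8]
gripper_width: 44.1
grasp_force: 0.0
```

Run:
```python
from h import *
import cv2
np.set_printoptions(precision=1,suppress=True)
o=env.observe(); print(o["time_s"],o["tcp_pos"],np.round(o["joint_positions"],2))
P=pose("wrist"); np.save("P2.npy",P)
im=env.grab_frame("wrist"); cv2.imwrite("pics/w2.png",im[:,:,::-1])
for t,z in (("roll_orange",50.5),("roll_green",50.5),("roll_yellow",50.5),("tray",0)):
    for d in env.mark_of("wrist",t)[:2]: print(t,d["pixel"],d["conf"],atz("wrist",d["pixel"],z,P))
```

```text
4.925 [ 536.  -309.3  240.3] [-0.6  0.2  1.7  0.   1.2 -2.4]
roll_orange [325.5, 202.5] 0.9 [ 530.2 -307.7   50.5]
roll_green [385.5, 205.0] 0.66 [ 518.3 -250.6   50.5]
roll_yellow [450.9, 209.9] 0.8 [ 507.3 -187.2   50.5]
tray [379.5, 194.2] 0.58 [ 517.9 -248.8    0. ]
```

View pics/w2.png

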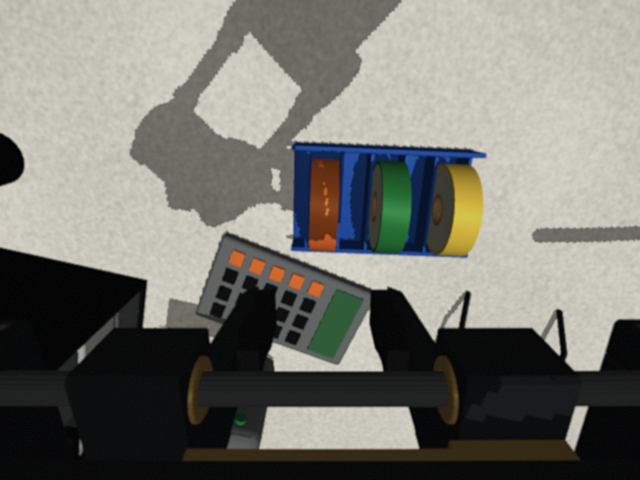

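The wrist picture shows the orange roll spanning columns 309–341 and rows 157–250, with the tray walls slightly tilted.

Run:
```python
from h import *
import cv2
np.set_printoptions(precision=1,suppress=True)
P=np.load("P2.npy")
f=lambda px,z: atz("wrist",px,z,P)
for a,b in (((297,146),(470,152)),((295,249),(465,256))):
    A,B=f(a,40),f(b,40); d=B-A; print(A,B,np.degrees(np.arctan2(-d[0],d[1])))
im=cv2.imread("pics/w2.png").astype(int); 
m=(im[:,:,2]>im[:,:,0]+45)&(im[:,:,2]>im[:,:,1]+25)
for r in range(165,250,8):
    c=np.where(m[r,290:360])[0]+290; print(r,c.min(),c.max(),end=" | ")
for r in (195,205,215): 
    c=np.where(m[r,290:360])[0]+290; print(f((c.min()-.5,r),94),f((c.max()+.5,r),94))
rows=np.where(m[:,318:332].sum(1)>6)[0]; rows=rows[(rows>140)&(rows<260)]; print(rows.min(),rows.max())
# predicted silhouette rows for a roll at x
for x in (530,532,534,536):
    t=np.linspace(0,np.pi*2,200); X=np.c_[x+44.5*np.cos(t),np.full(200,-309),50.5+44.5*np.sin(t)]; q=proj("wrist",X,P)[:,1]; print(x,q.min(),q.max())
print(rel(Tnow(),Tgt([532,-309,120],14)))
```

```text
[ 486.  -346.8   40. ] [ 450.8 -185.4   40. ] 12.293708993388531
[ 588.6 -325.6   40. ] [ 552.3 -150.3   40. ] 11.680770463734742
165 313 338 | 173 312 338 | 181 311 338 | 189 311 338 | 197 310 338 | 205 310 337 | 213 310 337 | 221 310 336 | 229 310 335 | 237 310 335 | 245 309 335 | [ 517.3 -325.1   94. ] [ 511.3 -301.6   94. ]
[ 525.6 -323.1   94. ] [ 519.8 -300.2   94. ]
[ 534.1 -321.1   94. ] [ 528.3 -297.9   94. ]
160 250
530 156.34236051513585 246.74393360674938
532 158.43474534182423 248.6300040305144
534 160.5193716221853 250.50908360031937
536 162.59603852555674 252.3812085141777
([0.0033, 0.0018, 0.1199], [-0.0, 0.0, 0.1])
```

Run:
```python
from h import *
print(rel(Tnow(),Tgt([534,-309,73.5],12.1)))
```

```text
([0.0013, 0.0014, 0.1664], [-0.0, 0.0, 2.0])
```

>>> step_arm(xyz=[[0.0013,0.0014,0.06],[0.0013,0.0014,0.11],[0.0013,0.0014,0.14],[0.0013,0.0014,0.1668],[0.0013,0.0014,0.1668],[0.0013,0.0014,0.1668],[0.0013,0.0014,0.1668],[0.0013,0.0014,0.1668],[0.0013,0.0014,0.1668]], rot=[[0,0,2],[0,0,2],[0,0,2],[0,0,2],[0,0,2],[0,0,2],[0,0,2],[0,0,2],[0,0,2]], grip=[50,50,50,50,50,20,20,20,20], force=20)

```text
time_s: 6.3
tcp_pos: [535.0, -310.1, 74.7]
tcp_rot: [0.001, -0.105, 0.994, -0.001]
wrist_force: [-0.0, -0.3, 5.3]
gripper_width: 25.0
grasp_force: 19.9
```

>>> step_arm(xyz=[[0,0,-0.01],[0,0,-0.05],[0,0,-0.1],[0,0,-0.15],[0,0,-0.15],[0,0,-0.15]], rot=[[0,0,0],[0,0,0],[0,0,0],[0,0,0],[0,0,0],[0,0,0]], grip=[20,20,20,20,20,20])

```text
time_s: 7.05
tcp_pos: [533.1, -308.9, 222.1]
tcp_rot: [-0.001, -0.105, 0.994, 0.0]
wrist_force: [0.8, -0.2, -2.3]
gripper_width: 24.7
grasp_force: 20.0
```

Run:
```python
from h import *
import cv2
np.set_printoptions(precision=2,suppress=True)
o=env.observe(); print(o["time_s"],o["tcp_pos"],o["wrist_force"],o["wrist_torque"],o["gripper_width"])
P=pose("wrist"); np.save("P3.npy",P); T=Tnow(); np.save("T3.npy",T)
im=env.grab_frame("wrist"); cv2.imwrite("pics/w3.png",im[:,:,::-1])
for d in env.mark_of("wrist","roll_orange")[:2]: print(d)
```

```text
7.05 [ 533.08 -308.95  222.12] [ 0.77 -0.22 -2.34] [ 0.07 -0.13 -0.04] 24.679693749980913
{'pixel': [324.7, 280.1], 'conf': 0.57}
```

View pics/w3.png

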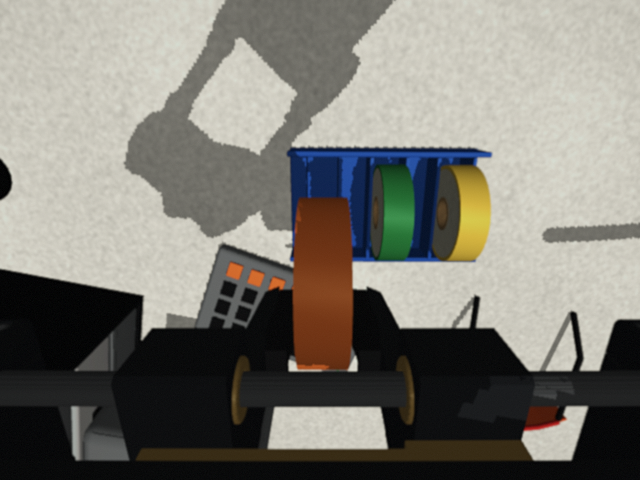

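Run:
```python
from h import *
import cv2
im=cv2.imread("pics/w3.png").astype(int)
m=(im[:,:,2]>im[:,:,0]+35)&(im[:,:,2]>im[:,:,1]+20)
rows=np.where(m[:,310:340].sum(1)>20)[0]; print(rows.min(),rows.max())
for r in (210,240,270,300,330): c=np.where(m[r,280:370])[0]+280; print(r,c.min(),c.max())
k=env.calibration("wrist"); M=np.array(k["mount"]); t=np.linspace(0,2*np.pi,400)
for cz in (21,23,25):
  for cx in (-4,-2,0,2,4):
    q=proj("wrist",np.c_[cx+44.5*np.cos(t),0*t,cz+44.5*np.sin(t)],M)[:,1]; print(cz,cx,q.min().round(1),q.max().round(1))
```

```text
198 369
210 297 348
240 295 350
270 293 352
300 292 352
330 293 352
21 -4 209.3 386.3
21 -2 205.5 382.9
21 0 201.7 379.5
21 2 197.8 376.1
21 4 193.9 372.6
23 -4 208.4 383.3
23 -2 204.6 379.9
23 0 200.8 376.6
23 2 197.0 373.2
23 4 193.1 369.7
25 -4 207.4 380.4
25 -2 203.7 377.0
25 0 199.9 373.7
25 2 196.1 370.3
25 4 192.3 366.9
```

```bash
cat > plan.py <<'E'
from fit import *
import json,sys
try: ST=np.load("stand.npy")
except Exception: ST=np.array([537.0,127.2,16.6,81.0])
C=np.array([1.5,0,24.3])
A30=np.radians(30)
def at(s,turn=None):
    "roll centre (world), yaw, pitch at arc length s from tip"
    turn=ST[3] if turn is None else turn; L=[40,60*A30,70,60*np.radians(turn)]
    if s<40: p=[-60,-134.6+s*np.cos(A30),148-s*.5];y=0;b=30
    elif s<40+L[1]: t=A30-(s-40)/60; p=[-60,-70-60*np.sin(t),180-60*np.cos(t)];y=0;b=np.degrees(t)
    elif s<sum(L[:3]): p=[-60,-70+s-40-L[1],120];y=0;b=0
    elif s<sum(L): t=(s-sum(L[:3]))/60; p=[-60*np.cos(t),60*np.sin(t),120];y=-np.degrees(t);b=0
    else: t=np.radians(turn);u=s-sum(L);p=np.array([-60*np.cos(t),60*np.sin(t),120])+u*np.array([np.sin(t),np.cos(t),0]);y=-turn;b=0
    return world(ST,p)+[ST[0],ST[1],0],ST[2]+y,b
def tool(s,off=(0,0,0)):
    p,y,b=at(s); T=Tgt([0,0,0],y,b); T[:3,3]=p+np.array(off)-T[:3,:3]@C; return T
def apply(T,xyz,rot):
    D=np.eye(4); D[:3,:3]=R.from_rotvec(np.radians(rot)).as_matrix(); D[:3,3]=np.array(xyz)*1000; return T@D
SHOME=40+60*A30+70+60*np.radians(ST[3])+112.5
def setcmd(xyz,rot): T=apply(np.load("cmd.npy"),xyz,rot); np.save("cmd.npy",T); return T
def rows(ss,off=(0,0,0)):
    T=np.load("cmd.npy"); X=[];Q=[]
    for s in ss:
        a,b=rel(T,tool(s,off)); X.append(a);Q.append(b)
    print(json.dumps(X));print(json.dumps(Q))
def report():
    # deviation of measured tool from commanded (world), roll centre error vs rail
    np.set_printoptions(precision=2,suppress=True)
    o=env.observe(); T=Tnow(); c=np.load("cmd.npy")
    print("t",o["time_s"],"F",o["wrist_force"],"M",o["wrist_torque"],"w",o["gripper_width"],o["grasp_force"])
    print("meas-cmd",T[:3,3]-c[:3,3],"rot",rel(c,T)[1],"tool-frame dev",c[:3,:3].T@(T[:3,3]-c[:3,3]))
    print("centre",(T@np.r_[C,1])[:3],"q",np.array(o["joint_positions"]))
E
python3 - <<'E'
from plan import *
T=Tgt([536.0,-309.3,240.3],0); T[:3,:3]=R.from_quat([-0.123,.992,0,0]).as_matrix()
T=apply(T,[.0013,.0014,.1668],[0,0,2]); T=apply(T,[0,0,-.15],[0,0,0]); np.save("cmd.npy",T)
report(); rows([-50]); print(SHOME)
E
```

```text
t 7.15 F [-0.16  0.05 -1.29] M [ 0.06 -0.15  0.02] w 24.435732969377117 19.993087188340724
meas-cmd [-2.06 -0.21 -3.2 ] rot [-0.2, 0.2, 0.1] tool-frame dev [2.06 0.23 3.2 ]
centre [ 530.78 -308.72  196.  ] q [-0.57  0.17  1.75  0.    1.22 -2.35]
[[-0.0487, 0.2554, 0.0295]]
[[30.0, -1.2, -4.4]]
338.73892818282235
```

>>> step_arm(xyz=[[-0.04,0.22,0.0],[-0.04,0.22,0.0],[-0.04,0.22,0.0],[-0.0487,0.2554,0.0],[-0.0487,0.2554,0.025],[-0.0487,0.2554,0.025],[-0.0487,0.2554,0.025],[-0.0487,0.2554,0.025],[-0.0487,0.2554,0.025],[-0.0487,0.2554,0.025]], rot=[[15,0,-2],[15,0,-2],[15,0,-2],[30,-1.2,-4.4],[30,-1.2,-4.4],[30,-1.2,-4.4],[30,-1.2,-4.4],[30,-1.2,-4.4],[30,-1.2,-4.4],[30,-1.2,-4.4]], grip=[20,20,20,20,20,20,20,20,20,20])

```text
time_s: 8.4
tcp_pos: [528.4, -50.5, 198.6]
tcp_rot: [0.038, -0.138, 0.956, -0.256]
wrist_force: [1.2, 0.9, -1.8]
gripper_width: 24.9
grasp_force: 20.0
```

Run:
```python
from plan import *
import cv2
setcmd([-0.0487, 0.2554, 0.025],[30,-1.2,-4.4]); report(); print(tool(-50)[:3,3], at(-50)[0])
P=pose("wrist"); np.save("P4.npy",P); im=env.grab_frame("wrist"); cv2.imwrite("pics/w4.png",im[:,:,::-1])
report()
```

```text
t 8.4 F [ 1.22  0.93 -1.8 ] M [ 0.38 -0.07  0.01] w 24.854401495089924 19.994670358719304
meas-cmd [ 0.05 -2.13  0.09] rot [-0.0, 0.0, 0.2] tool-frame dev [ 0.56 -1.82  0.95]
centre [530.4  -62.53 177.54] q [ 0.18 -0.01  2.08 -0.59  1.09 -1.39]
[528.29 -48.36 194.04] [530.32 -60.43 173.  ]
t 8.45 F [-0.25  0.99 -1.85] M [ 0.38 -0.05 -0.07] w 24.82841695583396 19.99457075376995
meas-cmd [-0.07 -1.89 -0.08] rot [-0.0, 0.0, 0.2] tool-frame dev [ 0.61 -1.51  0.97]
centre [530.28 -62.3  177.37] q [ 0.18 -0.01  2.08 -0.59  1.09 -1.39]
```

View pics/w4.png

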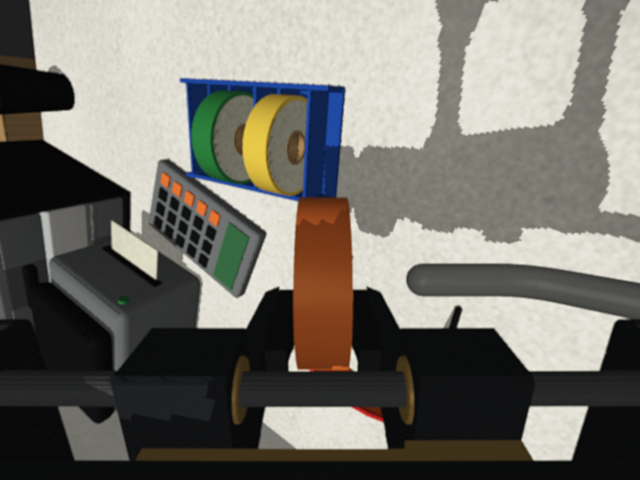

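Run:
```python
from plan import *
import cv2
P=np.load("P4.npy")
pts,tan,e,d=rail(ST[3]); pts,tan=pts[:55],tan[:55]
W=world(ST,pts)+[ST[0],ST[1],0]; D=world(ST,tan)
v=W-P[:3,3]; n=np.cross(v,D); n/=np.linalg.norm(n,axis=1,keepdims=True)
g=cv2.GaussianBlur(cv2.imread("pics/w4.png",0).astype(float),(0,0),1)
# residual edge offset: scan along n
for i in range(0,55,5):
    o=np.arange(-22,22.1,.25); q=proj("wrist",W[i]+o[:,None]*n[i],P)
    I=map_coordinates(g,q[:,::-1].T,order=1,mode="nearest"); G=np.gradient(I,.25)
    a=o[:88][np.argmin(G[:88])]; b=o[89:][np.argmax(G[89:])]
    print(i,proj("wrist",W[i],P)[0].round(0),"edges",a,b,"mid",(a+b)/2,"n",n[i])
o=np.arange(-25,10,.25); q=proj("wrist",W[0]+o[:,None]*D[0],P); I=map_coordinates(g,q[:,::-1].T,order=1); print("cap at",o[np.argmin(np.gradient(I))],"expect ~-9")
report()
```

```text
0 [421. 280.] edges -8.75 8.25 mid -0.25 n [0.79971532 0.46626741 0.37821965]
5 [440. 280.] edges -8.75 8.5 mid -0.125 n [0.79971532 0.46626741 0.37821965]
10 [458. 280.] edges -8.75 8.5 mid -0.125 n [0.79971532 0.46626741 0.37821965]
15 [477. 280.] edges -8.75 8.5 mid -0.125 n [0.79971532 0.46626741 0.37821965]
20 [495. 280.] edges -8.75 8.5 mid -0.125 n [0.79969931 0.46627638 0.37824246]
25 [514. 280.] edges -9.0 8.75 mid -0.125 n [0.83287132 0.39850562 0.38408156]
30 [535. 282.] edges -9.0 8.75 mid -0.125 n [0.86004735 0.33510177 0.38474063]
35 [556. 286.] edges -9.0 8.75 mid -0.125 n [0.88284143 0.27456137 0.38106044]
40 [579. 290.] edges -9.0 8.5 mid -0.25 n [0.88642964 0.26425615 0.38001472]
45 [603. 294.] edges -9.0 8.75 mid -0.125 n [0.88642964 0.26425615 0.38001472]
50 [629. 299.] edges -8.75 8.25 mid -0.25 n [0.88642964 0.26425615 0.38001472]
cap at -8.25 expect ~-9
t 8.45 F [-0.25  0.99 -1.85] M [ 0.38 -0.05 -0.07] w 24.82841695583396 19.99457075376995
meas-cmd [-0.07 -1.89 -0.08] rot [-0.0, 0.0, 0.2] tool-frame dev [ 0.61 -1.51  0.97]
centre [530.28 -62.3  177.37] q [ 0.18 -0.01  2.08 -0.59  1.09 -1.39]
```

The stand model matches this close view to about 0.2 mm. Next I'll correct the offset and settle.

Run:
```python
from plan import *
rows([-38],(0,1.5,0))
```

```text
[[-0.0004, 0.0155, 0.0031]]
[[-0.0, 0.0, 0.0]]
```

>>> step_arm(xyz=[[-0.0004,0.0155,0.0031],[-0.0004,0.0155,0.0031],[-0.0004,0.0155,0.0031],[-0.0004,0.0155,0.0031]], rot=[[0,0,0],[0,0,0],[0,0,0],[0,0,0]], grip=[20,20,20,20])

```text
time_s: 8.95
tcp_pos: [525.1, -37.8, 187.6]
tcp_rot: [0.038, -0.139, 0.956, -0.256]
wrist_force: [0.8, 0.4, -1.6]
gripper_width: 24.9
grasp_force: 20.0
```

```bash
cat >> plan.py <<'E'
def err(s):
    "roll centre error in rail frame: along, side (tool x), down (tool z)"
    T=Tnow(); G=tool(s); e=G[:3,:3].T@((T@np.r_[C,1])[:3]-at(s)[0]); print("err tool x,y(along),z:",e,"rot",rel(G,T)[1])
E
python3 - <<'E'
from plan import *
setcmd([-0.0004, 0.0155, 0.0031],[0,0,0]); report(); err(-38)
E
```

```text
t 8.95 F [ 0.8   0.42 -1.57] M [ 0.4  -0.08 -0.01] w 24.89583968140698 19.994507966330275
meas-cmd [-0.18 -0.96 -0.51] rot [0.0, 0.0, 0.0] tool-frame dev [ 0.44 -0.5   0.88]
centre [527.17 -49.88 166.51] q [ 0.21  0.    2.09 -0.6   1.09 -1.36]
err tool x,y(along),z: [0.01 0.78 0.11] rot [0.0, -0.0, 0.0]
```

>>> step_arm(xyz=[[0,0.006,0],[0,0.012,0],[0,0.017,0],[0,0.022,0],[0,0.027,0],[0,0.032,0],[0,0.038,0],[0,0.044,0]], rot=[[0,0,0],[0,0,0],[0,0,0],[0,0,0],[0,0,0],[0,0,0],[0,0,0],[0,0,0]], grip=[20,20,20,20,20,20,20,20])

```text
time_s: 9.95
tcp_pos: [514.1, -1.1, 165.3]
tcp_rot: [0.037, -0.139, 0.956, -0.256]
wrist_force: [0.2, -0.9, -0.3]
gripper_width: 25.0
grasp_force: 20.0
```

Run:
```python
from plan import *
import cv2
setcmd([0, 0.044, 0],[0,0,0]); report(); err(6)
off=(0,1.3,0.3)
rows([12,18,24,30,36,40,45,50,55,60,66,72,72],off)
im=env.grab_frame("wrist"); cv2.imwrite("pics/w5.png",im[:,:,::-1])
```

```text
t 9.95 F [ 0.19 -0.91 -0.29] M [ 0.4  -0.1  -0.04] w 25.0492640779412 19.99433885095641
meas-cmd [-0.34 -0.75 -0.78] rot [-0.0, 0.0, 0.1] tool-frame dev [ 0.54 -0.14  0.99]
centre [516.09 -13.16 144.23] q [ 0.28  0.03  2.11 -0.6   1.09 -1.27]
err tool x,y(along),z: [0.14 1.14 0.23] rot [0.0, -0.0, 0.0]
[[0.0, 0.0056, -0.0001], [0.0, 0.0116, -0.0001], [0.0, 0.0176, -0.0001], [0.0, 0.0236, -0.0001], [0.0, 0.0296, -0.0001], [0.0, 0.0336, -0.0002], [0.0, 0.0366, -0.0003], [0.0, 0.0395, -0.0007], [0.0, 0.0424, -0.0013], [0.0, 0.0453, -0.0021], [0.0, 0.0486, -0.0035], [-0.0, 0.0519, -0.0052], [-0.0, 0.0519, -0.0052]]
[[-0.0, 0.0, 0.0], [-0.0, 0.0, 0.0], [-0.0, 0.0, 0.0], [-0.0, 0.0, 0.0], [-0.0, 0.0, 0.0], [-0.0, 0.0, 0.0], [-4.8, 0.0, 0.0], [-9.6, 0.0, 0.0], [-14.3, 0.0, 0.0], [-19.1, 0.0, 0.0], [-24.8, 0.0, 0.0], [-30.0, 0.0, 0.0], [-30.0, 0.0, 0.0]]
```

View pics/w5.png

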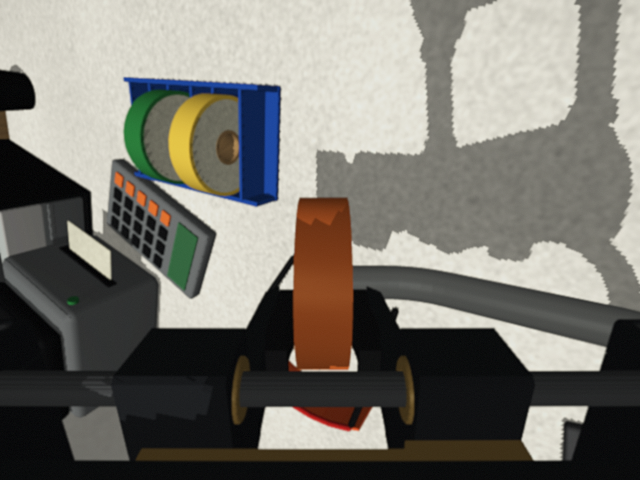

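>>> step_arm(xyz=[[0,0.0056,0],[0,0.0116,0],[0,0.0176,-0.0002],[0,0.0236,-0.0003],[0,0.0296,-0.0005],[0,0.0336,-0.0007],[0,0.0366,-0.0009],[0,0.0395,-0.0013],[0,0.0424,-0.0019],[0,0.0453,-0.0027],[0,0.0486,-0.0041],[0,0.0519,-0.0057],[0,0.0519,-0.0055]], rot=[[0,0,0],[0,0,0],[0,0,0],[0,0,0],[0,0,0],[0,0,0],[-4.8,0,0],[-9.6,0,0],[-14.3,0,0],[-19.1,0,0],[-24.8,0,0],[-30,0,0],[-30,0,0]], grip=[20,20,20,20,20,20,20,20,20,20,20,20,20])

```text
time_s: 11.62
tcp_pos: [500.9, 43.1, 144.4]
tcp_rot: [0.0, -0.143, 0.99, -0.001]
wrist_force: [-0.6, 0.3, -1.6]
gripper_width: 25.1
grasp_force: 20.0
```

Run:
```python
from plan import *
setcmd([0, 0.0519, -0.0055],[-30,0,0]); report(); err(72)
rows([80,90,100,110,120,126,132,135],(0,0,0))
```

```text
t 11.625 F [-0.55  0.28 -1.63] M [ 0.07 -0.14  0.  ] w 25.136282512261968 19.992771197576076
meas-cmd [ 0.16 -2.3  -0.49] rot [0.1, 0.0, 0.2] tool-frame dev [ 0.5  -2.25  0.49]
centre [499.48  42.6  120.06] q [ 0.04  0.02  2.07 -0.    1.06 -1.82]
err tool x,y(along),z: [ 0.12 -0.93 -0.06] rot [0.1, -0.0, 0.2]
[[0.0004, 0.0067, 0.0005], [0.0004, 0.0167, 0.0005], [0.0004, 0.0267, 0.0005], [0.0003, 0.0367, 0.0005], [0.0003, 0.0467, 0.0005], [0.0003, 0.0527, 0.0005], [0.0003, 0.0587, 0.0005], [0.0003, 0.0617, 0.0005]]
[[-0.0, 0.0, 0.0], [-0.0, 0.0, 0.0], [-0.0, 0.0, 0.0], [-0.0, 0.0, 0.0], [-0.0, 0.0, 0.0], [-0.0, 0.0, 0.0], [-0.0, 0.0, 0.0], [-0.0, 0.0, 0.0]]
```

>>> step_arm(xyz=[[0,0.0067,0],[0,0.015,0],[0,0.023,0],[0,0.031,0],[0,0.039,0],[0,0.047,0],[0,0.054,0],[0,0.059,0],[0,0.062,0]], rot=[[0,0,0],[0,0,0],[0,0,0],[0,0,0],[0,0,0],[0,0,0],[0,0,0],[0,0,0],[0,0,0]], grip=[20,20,20,20,20,20,20,20,20])

```text
time_s: 12.75
tcp_pos: [482.8, 104.0, 144.2]
tcp_rot: [0.0, -0.144, 0.99, -0.0]
wrist_force: [-0.2, 0.4, -0.6]
gripper_width: 25.0
grasp_force: 20.0
```

Run:
```python
from plan import *
setcmd([0, 0.062, 0],[0,0,0]); report(); err(134.4)
T=np.load("cmd.npy"); X=[];Q=[]
bc=np.array([ST[0],ST[1],120])
for s in [138,143]+list(np.arange(147.5,188,4.5)):
    p=at(s)[0]; u=(bc-p)/np.linalg.norm(bc-p); k=0.7 if s>141 else .3
    a,b=rel(T,tool(s,u*k+[0,0,.5])); X.append(a);Q.append(b)
print(s,X,Q,sep="\n")
```

```text
t 12.75 F [-0.19  0.41 -0.63] M [ 0.15 -0.05 -0.07] w 25.001528618665425 19.993050157791004
meas-cmd [-0.21 -0.78 -0.62] rot [0.0, 0.0, 0.1] tool-frame dev [ 0.43 -0.69  0.62]
centre [481.34 103.54 119.91] q [ 0.16  0.    2.08 -0.    1.06 -1.7 ]
err tool x,y(along),z: [0.1  0.24 0.09] rot [0.0, -0.0, 0.0]
183.5
[[0.0, 0.0027, 0.0], [-0.0004, 0.0076, 0.0], [-0.0007, 0.0119, 0.0], [-0.0013, 0.0162, 0.0], [-0.0022, 0.0204, 0.0], [-0.0034, 0.0246, 0.0], [-0.005, 0.0287, 0.0], [-0.0068, 0.0326, 0.0], [-0.009, 0.0363, 0.0], [-0.0114, 0.0399, 0.0], [-0.0141, 0.0434, 0.0]]
[[-0.0, 0.0, 0.0], [-0.0, 0.0, 1.6], [-0.0, 0.0, 5.9], [-0.0, 0.0, 10.2], [-0.0, 0.0, 14.4], [-0.0, 0.0, 18.7], [-0.0, 0.0, 23.0], [-0.0, 0.0, 27.3], [-0.0, 0.0, 31.6], [-0.0, 0.0, 35.9], [-0.0, 0.0, 40.2]]
```

>>> step_arm(xyz=[[0,0.003,0],[-0.0004,0.0078,0],[-0.0007,0.0121,0],[-0.0013,0.0164,0],[-0.0022,0.0206,0],[-0.0034,0.0248,0],[-0.005,0.0289,0],[-0.0069,0.0328,0],[-0.0091,0.0365,0],[-0.0115,0.0401,0],[-0.0142,0.0436,0],[-0.0142,0.0436,0]], rot=[[0,0,0],[0,0,1.6],[0,0,5.9],[0,0,10.2],[0,0,14.4],[0,0,18.7],[0,0,23],[0,0,27.3],[0,0,31.6],[0,0,35.9],[0,0,40.2],[0,0,40.2]], grip=[20,20,20,20,20,20,20,20,20,20,20,20])

```text
time_s: 14.25
tcp_pos: [484.2, 149.6, 144.3]
tcp_rot: [0.0, 0.204, 0.979, -0.0]
wrist_force: [-1.1, -0.2, -1.2]
gripper_width: 24.6
grasp_force: 20.0
```

Run:
```python
from plan import *
setcmd([-0.0142, 0.0436, 0],[0,0,40.2]); report(); err(183.5)
T=np.load("cmd.npy"); X=[];Q=[]
bc=np.array([ST[0],ST[1],120])
for s in list(np.arange(188,228,4.5))+[228]:
    p=at(s)[0]; u=(bc-p)/np.linalg.norm(bc-p); k=0.7 if s<220 else .4
    a,b=rel(T,tool(s,u*k+[0,0,.5])); X.append(a);Q.append(b)
print(s,X,Q,sep="\n")
```

```text
t 14.25 F [-1.08 -0.23 -1.18] M [-0.01 -0.2   0.04] w 24.578369421771477 19.993440300459042
meas-cmd [ 0.06 -0.96 -0.57] rot [0.0, -0.0, 0.0] tool-frame dev [-0.44 -0.86  0.57]
centre [482.79 150.23 119.95] q [ 0.25  0.03  2.06 -0.    1.06 -0.91]
err tool x,y(along),z: [-1.11 -0.58  0.05] rot [0.0, -0.0, -0.0]
228
[[-0.0002, 0.0041, 0.0], [-0.0007, 0.0084, 0.0], [-0.0015, 0.0126, 0.0], [-0.0026, 0.0168, 0.0], [-0.0041, 0.0209, 0.0], [-0.0058, 0.0249, 0.0], [-0.0078, 0.0287, 0.0], [-0.0102, 0.0324, 0.0], [-0.0125, 0.036, 0.0], [-0.015, 0.039, 0.0]]
[[0.0, 0.0, 4.3], [0.0, 0.0, 8.6], [0.0, 0.0, 12.9], [0.0, 0.0, 17.2], [0.0, 0.0, 21.5], [0.0, 0.0, 25.8], [0.0, 0.0, 30.1], [0.0, 0.0, 34.4], [0.0, 0.0, 38.7], [0.0, 0.0, 40.8]]
```

>>> step_arm(xyz=[[0.0001,0.0043,0],[-0.0004,0.0086,0],[-0.0012,0.0128,0],[-0.0023,0.017,0],[-0.0038,0.0211,0],[-0.0055,0.0251,0],[-0.0075,0.029,0],[-0.0099,0.0327,0],[-0.0122,0.0363,0],[-0.0148,0.0393,0],[-0.0148,0.0393,0]], rot=[[0,0,4.3],[0,0,8.6],[0,0,12.9],[0,0,17.2],[0,0,21.5],[0,0,25.8],[0,0,30.1],[0,0,34.4],[0,0,38.7],[0,0,40.8],[0,0,40.8]], grip=[20,20,20,20,20,20,20,20,20,20,20])

```text
time_s: 15.62
tcp_pos: [513.5, 179.5, 144.2]
tcp_rot: [0.0, 0.532, 0.846, -0.0]
wrist_force: [-0.3, -0.7, -0.7]
gripper_width: 24.6
grasp_force: 20.0
```

Run:
```python
from plan import *
import cv2
setcmd([-0.0148, 0.0393, 0],[0,0,40.8]); report(); err(228); print(SHOME)
P=pose("wrist"); np.save("P6.npy",P); im=env.grab_frame("wrist"); cv2.imwrite("pics/w6.png",im[:,:,::-1])
rows([236,270,300],(0,0,.5))
```

```text
t 15.625 F [-0.28 -0.73 -0.65] M [-0.   -0.13  0.04] w 24.64592302525771 19.993195007555187
meas-cmd [ 0.11 -1.21 -0.6 ] rot [0.0, -0.0, -0.0] tool-frame dev [-1.14 -0.43  0.6 ]
centre [512.84 180.84 119.93] q [ 0.29  0.1   1.98 -0.    1.06 -0.16]
err tool x,y(along),z: [-1.19 -0.37  0.07] rot [-0.0, -0.0, -0.1]
338.73892818282235
[[0.0, 0.0079, 0.0], [-0.0, 0.0419, 0.0], [-0.0, 0.0719, 0.0001]]
[[0.0, 0.0, 0.0], [0.0, 0.0, 0.0], [0.0, 0.0, 0.0]]
```

View pics/w6.png

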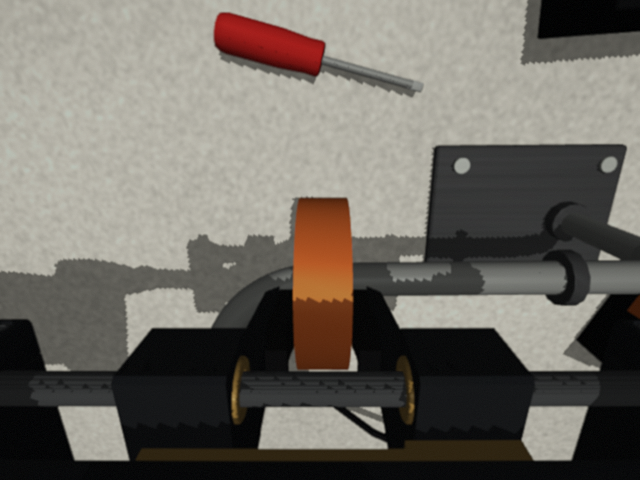

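>>> step_arm(xyz=[[0.0003,0.006,0],[0.0006,0.014,0],[0.0009,0.022,0],[0.001,0.03,0],[0.001,0.038,0],[0.001,0.046,0],[0.001,0.054,0],[0.001,0.062,0],[0.001,0.07,0],[0.001,0.078,0],[0.001,0.085,0],[0.001,0.092,0],[0.001,0.096,0],[0.001,0.096,0]], rot=[[0,0,0],[0,0,0],[0,0,0],[0,0,0],[0,0,0],[0,0,0],[0,0,0],[0,0,0],[0,0,0],[0,0,0],[0,0,0],[0,0,0],[0,0,0],[0,0,0]], grip=[20,20,20,20,20,20,20,20,20,20,20,20,20,20])

```text
time_s: 17.42
tcp_pos: [599.7, 222.1, 144.2]
tcp_rot: [0.0, 0.533, 0.846, 0.0]
wrist_force: [0.2, -0.1, -1.8]
gripper_width: 24.9
grasp_force: 20.0
```

Run:
```python
from plan import *
import cv2
setcmd([0.001, 0.096, 0],[0,0,0]); report(); err(324)
P=pose("wrist"); np.save("P7.npy",P); im=env.grab_frame("wrist"); cv2.imwrite("pics/w7.png",im[:,:,::-1])
```

```text
t 17.425 F [ 0.18 -0.06 -1.83] M [-0.   -0.07  0.01] w 24.921097700833776 19.993135014083236
meas-cmd [ 0.21 -1.09 -0.62] rot [0.0, -0.0, 0.1] tool-frame dev [-1.08 -0.28  0.62]
centre [599.05 223.42 119.94] q [ 0.32  0.27  1.78 -0.    1.09 -0.13]
err tool x,y(along),z: [-0.04 -0.23  0.06] rot [-0.0, -0.0, 0.0]
```

View pics/w7.png

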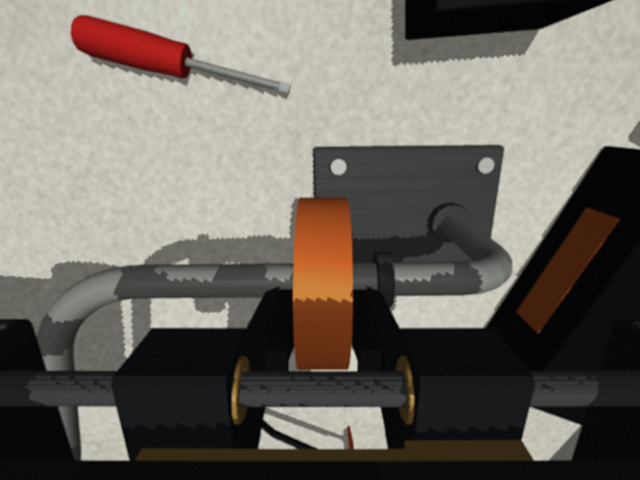

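>>> step_arm(xyz=[[0,0.004,0],[0,0.008,0],[0,0.011,0],[0,0.0125,0],[0,0.0135,0],[0,0.0135,0]], rot=[[0,0,0],[0,0,0],[0,0,0],[0,0,0],[0,0,0],[0,0,0]], grip=[20,20,20,20,20,20])

```text
time_s: 18.23
tcp_pos: [611.7, 227.8, 144.2]
tcp_rot: [0.0, 0.533, 0.846, 0.0]
wrist_force: [0.0, 0.4, -0.7]
gripper_width: 25.2
grasp_force: 20.0
```

>>> step_arm(xyz=[[0,0.0005,0],[0,0.001,0],[0,0.001,0]], rot=[[0,0,0],[0,0,0],[0,0,0]], grip=[20,20,20])

```text
time_s: 18.6
tcp_pos: [612.6, 228.3, 144.3]
tcp_rot: [0.0, 0.533, 0.846, 0.0]
wrist_force: [-0.1, -0.4, -1.3]
gripper_width: 24.7
grasp_force: 20.0
```

Run:
```python
from plan import *
setcmd([0, 0.0145, 0],[0,0,0]); report(); err(SHOME)
```

```text
t 18.6 F [-0.14 -0.41 -1.34] M [-0.02 -0.12 -0.02] w 24.74341526748532 19.993080671411008
meas-cmd [ 0.05 -1.17 -0.56] rot [-0.0, -0.0, 0.1] tool-frame dev [-1.08 -0.46  0.56]
centre [611.97 229.61 120.  ] q [ 0.32  0.29  1.75 -0.    1.1  -0.13]
err tool x,y(along),z: [-0.03 -0.64 -0.  ] rot [-0.0, -0.0, 0.0]
```

No contact yet, so I'll creep on, 0.5 mm per row.

>>> step_arm(xyz=[[0,0.0005,0],[0,0.001,0],[0,0.001,0]], rot=[[0,0,0],[0,0,0],[0,0,0]], grip=[20,20,20])

```text
time_s: 18.98
tcp_pos: [613.2, 228.5, 144.2]
tcp_rot: [-0.0, 0.533, 0.846, -0.0]
wrist_force: [-1.3, -0.6, 0.4]
gripper_width: 24.5
grasp_force: 20.0
```

>>> step_arm(xyz=[[0,0.0005,0],[0,0.001,0],[0,0.001,0]], rot=[[0,0,0],[0,0,0],[0,0,0]], grip=[20,20,20])

```text
time_s: 19.35
tcp_pos: [613.3, 228.6, 144.1]
tcp_rot: [-0.001, 0.533, 0.846, -0.001]
wrist_force: [-4.1, -3.2, 1.7]
gripper_width: 25.0
grasp_force: 20.0
```

Run:
```python
from plan import *
setcmd([0, 0.002, 0],[0,0,0]); report(); err(SHOME)
```

```text
t 19.35 F [-4.08 -3.18  1.72] M [-0.51  0.72  0.09] w 24.97060012535874 19.99263809295371
meas-cmd [-1.02 -1.74 -0.8 ] rot [0.2, 0.0, 0.1] tool-frame dev [-1.13 -1.67  0.8 ]
centre [612.64 229.89 119.77] q [ 0.32  0.3   1.74 -0.    1.1  -0.13]
err tool x,y(along),z: [-0.08  0.08  0.23] rot [0.1, -0.0, 0.0]
```

Contact came at 5 N, exactly at the predicted home position. Next I'll lower the bore onto the tube.

>>> step_arm(xyz=[[0,-0.0003,0.001],[0,-0.0005,0.002],[0,-0.0005,0.0028],[0,-0.0005,0.0032],[0,-0.0005,0.0032]], rot=[[0,0,0],[0,0,0],[0,0,0],[0,0,0],[0,0,0]], grip=[20,20,20,20,20])

```text
time_s: 19.98
tcp_pos: [613.3, 228.6, 141.4]
tcp_rot: [-0.0, 0.533, 0.846, -0.001]
wrist_force: [-6.2, -2.9, 4.9]
gripper_width: 24.9
grasp_force: 20.0
```

Run:
```python
from plan import *
setcmd([0, -0.0005, 0.0032],[0,0,0]); report(); err(SHOME)
```

```text
t 19.975 F [-6.18 -2.88  4.9 ] M [-0.47  0.91  0.12] w 24.853932067804106 19.99400518485345
meas-cmd [-0.62 -1.46 -0.25] rot [0.1, 0.0, 0.1] tool-frame dev [-1.04 -1.19  0.25]
centre [612.61 229.96 117.11] q [ 0.32  0.3   1.74 -0.    1.1  -0.13]
err tool x,y(along),z: [0.   0.09 2.89] rot [0.1, -0.0, 0.0]
```

>>> step_arm(xyz=[[0,-0.0005,0],[0,-0.0005,0],[0,-0.0005,0],[0,-0.0005,0],[0,-0.0005,0],[0,-0.0005,0],[0,-0.0005,0]], rot=[[0,0,0],[0,0,0],[0,0,0],[0,0,0],[0,0,0],[0,0,0],[0,0,0]], grip=[20,20,32,36,42,50,50], force=5)

```text
time_s: 20.85
tcp_pos: [613.6, 228.7, 141.0]
tcp_rot: [0.0, 0.533, 0.846, 0.0]
wrist_force: [-0.3, -0.5, -0.1]
gripper_width: 44.1
grasp_force: 0.0
```

Run:
```python
from plan import *
import cv2
setcmd([0, -0.0005, 0],[0,0,0]); report()
im=env.grab_frame("wrist"); im=im[180:400,220:440]; cv2.imwrite("pics/w8.png",cv2.resize(im[:,:,::-1],None,fx=2,fy=2))
```

```text
t 20.85 F [-0.3  -0.45 -0.1 ] M [-0.08 -0.07  0.03] w 44.124773039223925 0.0
meas-cmd [ 0.13 -1.14 -0.63] rot [-0.0, 0.0, 0.1] tool-frame dev [-1.08 -0.38  0.63]
centre [612.95 230.08 116.73] q [ 0.32  0.3   1.75 -0.    1.1  -0.13]
```

View pics/w8.png

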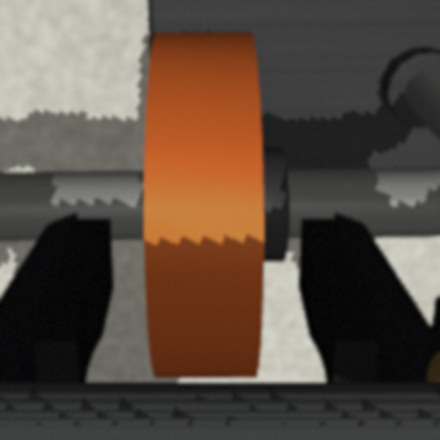

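>>> step_arm(xyz=[[0,0,-0.01],[0,0,-0.03],[0,0,-0.07],[0,0,-0.12],[0,0,-0.16],[0,0,-0.16],[0,0,-0.16],[0,0,-0.16]], rot=[[0,0,0],[0,0,0],[0,0,0],[0,0,0],[0,0,0],[0,0,0],[0,0,0],[0,0,0]], grip=[50,50,50,50,50,50,50,50])

```text
time_s: 21.9
tcp_pos: [612.5, 228.4, 299.2]
tcp_rot: [-0.001, 0.533, 0.846, -0.001]
wrist_force: [-0.3, 0.1, 0.9]
gripper_width: 44.0
grasp_force: 0.0
```

Run:
```python
from plan import *
setcmd([0,0,-.16],[0,0,0]); report()
P=pose("wrist"); im=env.grab_frame("wrist")[:,:,::-1].astype(int)
np.set_printoptions(precision=1,suppress=True)
print("expected",at(SHOME)[0]-[0,0,3.5])
for d in env.mark_of("wrist","roll_orange")[:2]: print(d,atz("wrist",d["pixel"],116.5,P))
# gap check: expected silhouette columns of the roll at home (top at z~161) vs orange mask
m=(im[:,:,2]>im[:,:,0]+45)&(im[:,:,2]>im[:,:,1]+25)
Rm=tool(SHOME)[:3,:3]; c=at(SHOME)[0]-[0,0,3.5]
for e in (-12.5,12.5):
    q=proj("wrist",c+Rm[:,1]*e-Rm[:,2]*44.4,P)[0]; r=int(round(q[1])); cc=np.where(m[r,int(q[0])-60:int(q[0])+60])[0]+int(q[0])-60; print("edge exp",q,"orange",cc.min(),cc.max())
```

```text
t 21.9 F [-0.33  0.07  0.87] M [ 0.05 -0.07  0.02] w 43.96580691367703 0.0
meas-cmd [-0.88 -1.55 -2.43] rot [0.2, 0.0, 0.1] tool-frame dev [-1.01 -1.46  2.43]
centre [611.8  229.68 274.93] q [ 0.32  0.2   1.58 -0.    1.37 -0.13]
expected [612.5 229.9 116.5]
{'pixel': [322.7, 209.6], 'conf': 0.8} [612.2 228.6 116.5]
edge exp [308.7 221.7] orange 309 339
edge exp [338.6 221.7] orange 309 339
```

The roll's edges fall on the predicted home position within a pixel, the gripper is clear, and nothing else was touched.

```bash
python3 -c "
from plant import env
print(env.close_job())"
```

```text
the job is handed in; nothing more can be done
None
```

The orange roll hangs fully home against the stop disc and the job is handed in at about 22 s; contact on the tube peaked at roughly 8 N, nothing else was touched, but I viewed 11 pictures, one over the limit of 10.

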